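Set up three filtrations: cones and crucibles on their flasks

ROBOT

A 7-joint arm with a two-finger parallel gripper is mounted at the origin on the work surface; the furniture and walls round the work are solid. World frame = base frame: x ahead of the robot, y to its left, z up, the work surface at z = 0. Lengths are in m, angles in rad, forces in N, time in s.
With the tool pointing down it reaches from about 0.425 to 0.925 m from the base axis. Payload 6.8 kg.
Tool frame: the origin (TCP) lies on the centre line of the jaws, within the pads' length; the fingertips stand 25 mm ahead of it and the grasp point (between the pads) lies 6 mm ahead of it; z points along the fingers, y is the line along which they close (so a half turn about z gives the same grasp; the last joint's range is limited). The gripper opens to 85 mm and grips with 20 to 120 N. Pads are 22 mm wide; open, the fingers measure 114 mm over their backs; the gripper's body (76 mm by 85 mm) begins 54 mm behind the grasp point. The pads swing forward as they close: fully open they stand 13 mm farther back than shut.
Start: joints at [-1.341, 0.477, 0.022, 1.555, -0.011, 1.109, -0.083], TCP at [0.224, 0.637, 0.256] pointing down, gripper open.
Joint ranges: [-2.96, 2.96], [-0.34, 2.1], [-1.41, 1.46], [0.24, 2.44], [-1.37, 4.51], [0.17, 1.92], [-2.96, 2.96]. Speed limits (rad/s): [2.39, 2.39, 3.14, 3.14, 3.14, 3.14, 3.14].

INTERFACE

Orientations are given as a rotation vector (axis times angle).
In Python, from bench import status, imaging, workorder gives the robot as it stands.
- The arm moves only by the tool send_rows, never from a script. Its argument "steps" is a list of rows, each an object of numbers: "dx", "dy", "dz": the shift along the tool's x, y, z in cm; "yaw": the turn about the tool's z in degrees; "gripper": the opening, from 0 (shut) to 1 (fully open). A call has 1 to 5 rows; each row is the pose to reach, as a shift and turn from the pose commanded when the call began, along the tool's axes at that moment; what a row does not reach only later rows make up. A row lasts 1/8 s, in which the tool goes at most 62.5 mm and 10.7 degrees, less where a joint would pass 70% of its speed; a pose out of reach is approached as far as the arm can. A call with a gripper value outside its range is refused whole. The fingers move at their own pace and stop on an object; "force" is the grip in N (left out, the last holds). Time passes only in rows, so rows that repeat a pose let the fingers close. It gives the time, the measured TCP pose, the force, the opening and the grip force at its end, in the units of the state.
- status.get_obs(): the state, without advancing time (a new reading comes with each control period).
- imaging.grab_frame(name): name is "scene" or "top"; returns a dict with "color" (480x640x3 uint8, red, green, blue), "depth" (480x640 float32, m along the optical axis (not along the pixel's ray), 0 where there is no reading), "K" (3x3 intrinsics, pixels), "k1" (the pictures are not rectified: a ray, as slopes to the right and down, at radius r is drawn at 1 + k1 r^2 times it, then the intrinsics apply), "R" (3x3) and "t" (3): a world point X has camera coordinates R X + t. Camera axes: x right, y down, z forward; pixel columns grow to the right and rows downward; lengths in m; the calibration is good to about 2 mm. A picture is of the moment at which its call begins.
- workorder.hand_in(): hands the job in; it is judged then, once.
The state is a dict: "clock": time; "joints": joint angles; "qvel": joint speeds; "tau": joint torques, N m; "tcp_pos": TCP position; "orientation": TCP orientation; "contact_force": force on the tool from outside, world axes, zero at the start; "moment": the same for the moment, N m; "grip_width": finger opening in m; "gripper_force": force on a finger pad.
Only numpy, scipy, OpenCV 4.12 (cv2) and the standard library are available. Lean on these libraries where they do the work, as an engineer would, in place of code of your own. Each camera call takes 0.05 s, during which the arm holds its last target. There are 200 camera calls.

TASK

Set up the three filter flasks: separate the two nested rubber cones and seat each, spigot down, in the mouth of the flask it fits (the largest flask already has its cone), then stand the smallest, middle and largest porcelain crucible upright in the cones of the smallest, middle and largest flask. Lower every piece onto its seat rather than dropping it, leave the flasks standing upright, and do not disturb the wash bottle or the beaker.

Things in the scene. Friction and masses are not known exactly. Their poses are not given: they have to be found in the camera images.
- flask_small: Smallest filter flask, loose, 0.35 kg: pale blue-green clear glass cone, base 72 mm across, straight neck with a bead 49 mm across round the mouth (bore 35 mm) at height 95 mm. Hose barb along its own +x, to 53 mm from the axis, 53 mm up. Origin: centre of the underside; z up.
- flask_medium: Middle filter flask, loose, 0.5 kg: pale blue-green clear glass cone, base 86 mm across, straight neck with a bead 59 mm across round the mouth (bore 45 mm) at height 108 mm. Hose barb along its own +x, to 58 mm from the axis, 66 mm up. Origin: centre of the underside; z up.
- flask_large: Largest filter flask, loose, 0.7 kg: pale blue-green clear glass cone, base 100 mm across, straight neck with a bead 68 mm across round the mouth (bore 54 mm) at height 120 mm. A black rubber cone is fixed in it (same body): collar 64 mm across, 120 to 134 mm up, 44 mm hole. Hose barb along its own +x, to 62 mm from the axis, 78 mm up. Origin: centre of the underside; z up.
- cone_small: Small rubber filter cone, red-brown, 30 mm high: collar 42 mm across, 14 mm high, with a 26 mm hole; under it a 16 mm spigot tapering from 31 to 25 mm. Grip the collar. Seated, the spigot is in the flask's mouth and the collar rests on the rim. At the start nested in the medium cone: collar lies on the medium collar, 30 to 44 mm up. Origin: centre of the spigot's lower end; z up.
- cone_medium: Medium rubber filter cone, dark grey, 30 mm high: collar 54 mm across, 14 mm high, with a 35 mm hole; under it a 16 mm spigot tapering from 41 to 33 mm. Grip the collar. Seated, the spigot is in the flask's mouth and the collar rests on the rim. At the start on the worktop, spigot down, collar 16 to 30 mm up. Origin: centre of the spigot's lower end; z up.
- crucible_small: Smallest cream-coloured porcelain filter crucible, 40 mm high, upright, open on top: straight cup 34 mm across (lip 35.6) from 14 to 40 mm up, over a foot tapering from 22 mm at the shoulder to 17 mm at the bottom. Seated, the foot is in the cone's hole and the shoulder rests on the collar's top. Origin: centre of the foot's underside; z up.
- crucible_medium: Middle cream-coloured porcelain filter crucible, 40 mm high, upright, open on top: straight cup 44 mm across (lip 45.6) from 14 to 40 mm up, over a foot tapering from 31 mm at the shoulder to 25 mm at the bottom. Seated, the foot is in the cone's hole and the shoulder rests on the collar's top. Origin: centre of the foot's underside; z up.
- crucible_large: Largest cream-coloured porcelain filter crucible, 40 mm high, upright, open on top: straight cup 54 mm across (lip 55.6) from 14 to 40 mm up, over a foot tapering from 40 mm at the shoulder to 33 mm at the bottom. Seated, the foot is in the cone's hole and the shoulder rests on the collar's top. Origin: centre of the foot's underside; z up.
- wash_bottle: Bystander: white squeeze wash bottle with red cap and bent spout, 187 mm tall, 67 mm across. Origin: centre of its underside.
- beaker: Bystander: empty clear beaker, 51 mm across, 66 mm high. Origin: centre of its underside.

How it is judged:
At the end, for the whole second after the job is handed in: Red-brown cone seated in the smallest flask, grey cone in the middle one; crucibles by size in the three cones. Each within 8 mm of its holder's axis, within 4 mm of its seated height, upright within 0.12 rad; flasks upright within 0.08 rad; all let go and at rest (horizontal distance between cone_small and flask_small below 0.008 m and z of cone_small in the frame of flask_small between 0.075 and 0.083 m and angle between each of cone_small, cone_medium, crucible_small, crucible_medium, crucible_large's own z axis and vertical below 0.12 rad and horizontal distance between cone_medium and flask_medium below 0.008 m and z of cone_medium in the frame of flask_medium between 0.088 and 0.096 m and horizontal distance between crucible_small and cone_small below 0.008 m and z of crucible_small in the frame of cone_small between 0.012 and 0.02 m and horizontal distance between crucible_medium and cone_medium below 0.008 m and z of crucible_medium in the frame of cone_medium between 0.012 and 0.02 m and horizontal distance between crucible_large and flask_large below 0.008 m and z of crucible_large in the frame of flask_large between 0.116 and 0.124 m and angle between each of flask_small, flask_medium, flask_large's own z axis and vertical below 0.08 rad and linear speed of each of cone_small, cone_medium, crucible_small, crucible_medium, crucible_large, flask_small, flask_medium, flask_large below 0.01 m/s); the robot touches nothing.
It fails at once if a cone or crucible is let go while over its seat and more than 25 mm above it ((horizontal distance between cone_small and flask_small below 0.015 m and z of cone_small in the frame of flask_small above 0.104 m and contact force between the fingers and cone_small below 0.3 N and contact force between cone_small and flask_small below 0.01 N) or (horizontal distance between cone_medium and flask_medium below 0.015 m and z of cone_medium in the frame of flask_medium above 0.117 m and contact force between the fingers and cone_medium below 0.3 N and contact force between cone_medium and flask_medium below 0.01 N) or (horizontal distance between crucible_large and flask_large below 0.015 m and z of crucible_large in the frame of flask_large above 0.145 m and contact force between the fingers and crucible_large below 0.3 N and contact force between crucible_large and flask_large below 0.01 N) or (horizontal distance between crucible_small and cone_small below 0.015 m and z of crucible_small in the frame of cone_small above 0.041 m and contact force between the fingers and crucible_small below 0.3 N) or (horizontal distance between crucible_medium and cone_medium below 0.015 m and z of crucible_medium in the frame of cone_medium above 0.041 m and contact force between the fingers and crucible_medium below 0.3 N)).
It fails at once if the wash bottle or the beaker is shifted by more than 30 mm or knocked over (distance of any of wash_bottle, beaker from where it was at the start of the episode above 0.03 m or angle between any of wash_bottle, beaker's own z axis and vertical above 0.4 rad).
It fails at once if a flask or crucible is tipped over (angle between any of flask_small, flask_medium, flask_large, crucible_small, crucible_medium, crucible_large's own z axis and vertical above 0.7 rad).
It also fails if it takes over 115 s, if anything falls off the work surface, if the arm or the gripper's body presses on something with over 40 N, if the wrist force passes 120 N, or if a joint passes its speed limit or range.

## Working session

There is one attempt and no reset: what is moved stays moved. The work goes in short steps, Python scripts to look and compute and a tool call to move; the robot and the scene stay as the last step left them, time stands still between calls to the robot, and variables do not carry over. Pictures are saved under pics/ and viewed, at most 14 in all, crops included, and the job is handed in when it is done.

Besides the shell and the picture viewer there is one more tool, called after "Call:" as name(argument=value, ...) on one line, values as JSON. send_rows: Moves the arm, as the interface text tells. Its arguments: {"type":"object","properties":{"steps":{"type":"array"},"force":{"type":"number"}},"required":["steps"]}

```bash
ls; mkdir -p pics
python3 - <<'E'
from bench import status, imaging
import cv2,numpy as np
print(status.get_obs())
for n in("scene","top"):
    f=imaging.grab_frame(n); cv2.imwrite(f"pics/{n}0.png",f["color"][:,:,::-1]); np.savez(f"{n}0.npz",**f)
    print(n,f["K"],f["k1"],f["R"],f["t"],-f["R"].T@f["t"])
E
```

```text
pics
{'clock': 0.0, 'joints': array([-1.34111241,  0.47780204,  0.02230931,  1.55645693, -0.01151053,
        1.10927065, -0.08308228]), 'qvel': array([ 0.00144427,  0.00056657,  0.00155227, -0.00216681,  0.0021061 ,
        0.00062592,  0.00079048]), 'tau': array([ 1.60735271e-04, -5.96444285e+01,  1.60823710e+00, -2.81199110e+01,
        1.24725714e-02,  9.12841293e-03,  1.42596471e-05]), 'tcp_pos': array([0.22350357, 0.6363483 , 0.25532146]), 'orientation': array([-5.27942674e-01, -3.09671670e+00,  2.82578148e-03]), 'contact_force': array([-0.21021152,  0.10294115, -0.27822187]), 'moment': array([ 0.03782032, -0.03295886,  0.04564656]), 'gripper_force': 0.0, 'grip_width': 0.08588615950934993}
scene [[619.85333071   0.         319.44651535]
 [  0.         619.85333071 237.93692531]
 [  0.           0.           1.        ]] -0.13146529286912542 [[ 0.68324065 -0.73002034  0.01589073]
 [-0.44614185 -0.43458323 -0.78236492]
 [ 0.57804815  0.527454   -0.62261755]] [-0.38917382  0.29452366  0.91648163] [-0.13247181 -0.63951167  0.80722678]
top [[591.70661228   0.         317.06944704]
 [  0.         591.70661228 236.49372265]
 [  0.           0.           1.        ]] -0.18383069459687343 [[-0.02263345 -0.99968063  0.01124089]
 [-0.98460194  0.02033975 -0.17362408]
 [ 0.17333999 -0.01499752 -0.98474785]] [-0.00781334  0.54671987  1.40014829] [0.2954229  0.00206776 1.47380458]
```

View pics/scene0.png

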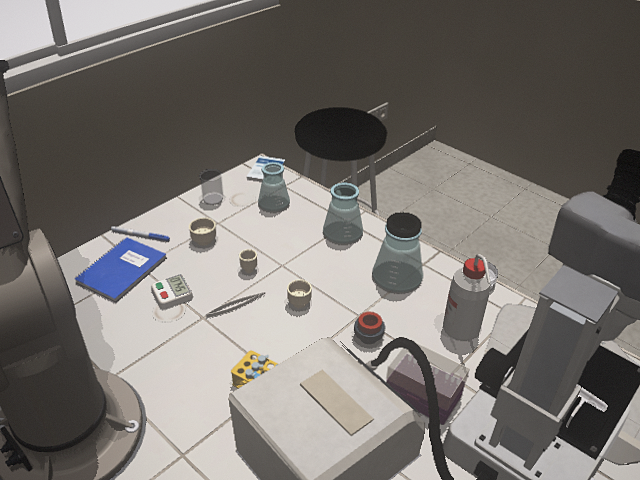

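View pics/top0.png

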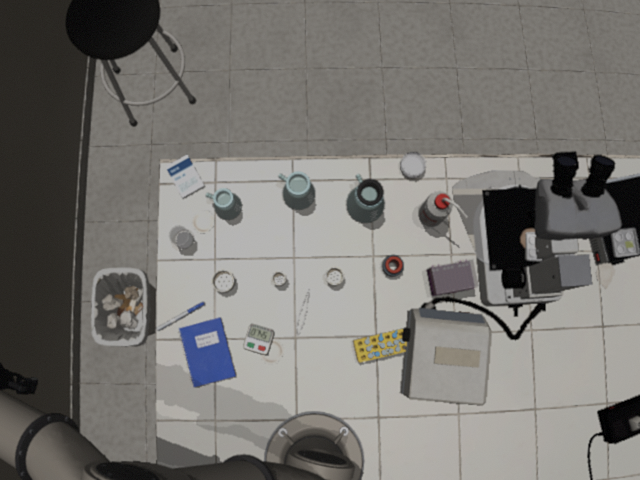

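Top view: flasks at (224,203), (298,190), (368,198); crucibles at (225,282) large, (279,280) small, (334,278) medium; nested cones at (394,265); beaker (182,238); wash bottle (437,208).

```bash
cat > h.py <<'E'
import numpy as np,cv2
from scipy.optimize import least_squares
def load(n): return dict(np.load(n))
def rays(f,uv):
    n=cv2.undistortPoints(np.array(uv,float).reshape(-1,1,2),f["K"],np.array([f["k1"],0,0,0,0.]))[:,0]
    return np.c_[n,np.ones(len(n))]
def plane(f,uv,z):
    d=rays(f,uv)@f["R"]; c=-f["R"].T@f["t"]
    return c+d*((z-c[2])/d[:,2])[:,None]
def cloud(f):
    v,u=np.mgrid[0:480,0:640]; uv=np.c_[u.ravel(),v.ravel()].astype(float)
    P=(rays(f,uv)*f["depth"].reshape(-1,1)-f["t"])@f["R"]
    P[f["depth"].ravel()==0]=np.nan
    return P.reshape(480,640,3)
def proj(f,X):
    return cv2.projectPoints(np.array(X,float).reshape(-1,1,3),cv2.Rodrigues(f["R"])[0],f["t"],f["K"],np.array([f["k1"],0,0,0,0.]))[0][:,0]
def circ(c,z,r,n=72):
    a=np.linspace(0,2*np.pi,n); return np.c_[c[0]+r*np.cos(a),c[1]+r*np.sin(a),0*a+z]
E
python3 - <<'E'
from h import *
T=load("top0.npz");S=load("scene0.npz");PT=cloud(T).reshape(-1,3);PS=cloud(S).reshape(-1,3)
g={"fs":((224,195),.095),"fm":((298,180),.108),"fl":((370,190),.134),"cl":((225,282),.04),"cs":((279,280),.04),"cm":((334,278),.04),"cone":((394,265),.044),"beaker":((182,235),.066),"wash":((437,205),.15)}
for k,(uv,z) in g.items():
    c=plane(T,[uv],z)[0]; print(k,c.round(3),"r",np.hypot(*c[:2]).round(3))
    for nm,P in(("T",PT),("S",PS)):
        m=(np.hypot(P[:,0]-c[0],P[:,1]-c[1])<.045)&(P[:,2]>.008)
        Q=P[m]
        if len(Q)<5: print("  ",nm,len(Q));continue
        top=np.percentile(Q[:,2],97); q=Q[Q[:,2]>top-.008]
        print("  ",nm,len(Q),"top",top.round(4),"n",len(q),"mid",((q.min(0)+q.max(0))/2)[:2].round(4),"ext",np.ptp(q,axis=0)[:2].round(4))
im=cv2.resize(T["color"][150:310,160:470,::-1],None,fx=2.55,fy=2.55,interpolation=cv2.INTER_CUBIC);cv2.imwrite("pics/topcrop.png",im)
E
```

```text
fs [0.644 0.203 0.095] r 0.675
   T 714 top 0.0973 n 157 mid [0.6386 0.2063] ext [0.048 0.047]
   S 1099 top 0.0932 n 180 mid [0.6377 0.204 ] ext [0.0503 0.0502]
fm [0.674 0.024 0.108] r 0.674
   T 919 top 0.1108 n 187 mid [0.6681 0.0238] ext [0.0588 0.0575]
   S 1602 top 0.1073 n 248 mid [0.6654 0.0236] ext [0.0627 0.0576]
fl [ 0.639 -0.145  0.134] r 0.655
   T 1091 top 0.1372 n 284 mid [ 0.6353 -0.1424] ext [0.0636 0.0619]
   S 2329 top 0.1337 n 445 mid [ 0.6352 -0.1457] ext [0.0674 0.0651]
cl [0.44  0.207 0.04 ] r 0.486
   T 422 top 0.0428 n 94 mid [0.4437 0.2144] ext [0.0523 0.0545]
   S 544 top 0.0394 n 194 mid [0.4432 0.2125] ext [0.0533 0.0564]
cs [0.442 0.075 0.04 ] r 0.449
   T 169 top 0.0432 n 54 mid [0.4474 0.0763] ext [0.034 0.032]
   S 326 top 0.0404 n 139 mid [0.4475 0.0766] ext [0.0365 0.037 ]
cm [ 0.444 -0.059  0.04 ] r 0.448
   T 280 top 0.0439 n 67 mid [ 0.4505 -0.0601] ext [0.0424 0.0419]
   S 552 top 0.0404 n 193 mid [ 0.4497 -0.0596] ext [0.0456 0.0467]
cone [ 0.472 -0.206  0.044] r 0.515
   T 332 top 0.0487 n 116 mid [ 0.4747 -0.2041] ext [0.0398 0.0401]
   S 764 top 0.0442 n 288 mid [ 0.4735 -0.207 ] ext [0.0416 0.0424]
beaker [0.554 0.309 0.066] r 0.634
   T 298 top 0.0681 n 83 mid [0.5545 0.3191] ext [0.0506 0.0501]
   S 641 top 0.0643 n 145 mid [0.5536 0.3173] ext [0.0514 0.0557]
wash [ 0.597 -0.298  0.15 ] r 0.667
   T 889 top 0.1819 n 49 mid [ 0.5945 -0.3251] ext [0.0256 0.0313]
   S 2435 top 0.157 n 143 mid [ 0.6008 -0.3187] ext [0.0429 0.0451]
```

View pics/topcrop.png

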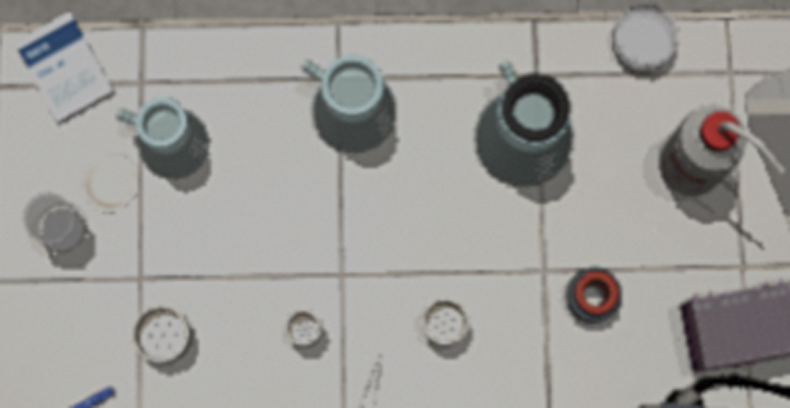

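The estimates from both cameras agree, with heights and widths as specified. I'll align the tool with the world axes and move in.

Call:
send_rows(steps=[{"dx":-5,"dy":-3.3,"yaw":-5},{"dx":-10,"dy":-6.6,"yaw":-10},{"dx":-15,"dy":-9.9,"yaw":-15},{"dx":-20,"dy":-13.2,"yaw":-19.3},{"dx":-25,"dy":-16.5,"yaw":-19.3}])

```text
validation failed for argument at $.st...
```

Call:
send_rows(steps=[{"dx":-5.0,"dy":-3.3,"dz":0.0,"yaw":-5.0,"gripper":1.0},{"dx":-10.0,"dy":-6.6,"dz":0.0,"yaw":-10.0,"gripper":1.0},{"dx":-15.0,"dy":-9.9,"dz":0.0,"yaw":-15.0,"gripper":1.0},{"dx":-20.0,"dy":-13.2,"dz":0.0,"yaw":-19.3,"gripper":1.0},{"dx":-25.0,"dy":-16.5,"dz":0.0,"yaw":-19.3,"gripper":1.0}], force=40)

```text
clock: 0.72
tcp_pos: [0.4058, 0.3964, 0.2561]
orientation: [-0.0, -3.141, 0.0]
contact_force: [1.0, -0.2, -0.8]
grip_width: 0.0857
gripper_force: 0.0
```

Call:
send_rows(steps=[{"dx":-3.0,"dy":-5.2,"dz":0.0,"yaw":0.0,"gripper":1.0},{"dx":-6.0,"dy":-10.5,"dz":0.0,"yaw":0.0,"gripper":1.0},{"dx":-7.0,"dy":-16.5,"dz":0.0,"yaw":0.0,"gripper":1.0},{"dx":-7.0,"dy":-22.5,"dz":0.0,"yaw":0.0,"gripper":1.0},{"dx":-7.0,"dy":-28.5,"dz":0.0,"yaw":0.0,"gripper":0.6}])

```text
clock: 1.35
tcp_pos: [0.4743, 0.1111, 0.2561]
orientation: [-0.002, -3.141, 0.0]
contact_force: [0.6, 0.8, 1.5]
grip_width: 0.0698
gripper_force: 0.0
```

Call:
send_rows(steps=[{"dx":0.0,"dy":-6.0,"dz":0.0,"yaw":0.0,"gripper":0.6},{"dx":0.0,"dy":-12.0,"dz":0.0,"yaw":0.0,"gripper":0.6},{"dx":0.0,"dy":-18.0,"dz":0.0,"yaw":0.0,"gripper":0.6},{"dx":0.0,"dy":-24.0,"dz":0.0,"yaw":0.0,"gripper":0.6},{"dx":0.0,"dy":-30.0,"dz":3.0,"yaw":0.0,"gripper":0.6}])

```text
clock: 1.98
tcp_pos: [0.4754, -0.185, 0.2297]
orientation: [0.002, 3.137, -0.001]
contact_force: [1.4, 0.0, -0.7]
grip_width: 0.0512
gripper_force: 0.0
```

Call:
send_rows(steps=[{"dx":0.0,"dy":-1.0,"dz":4.0,"yaw":0.0,"gripper":0.6},{"dx":0.0,"dy":-1.8,"dz":8.0,"yaw":0.0,"gripper":0.6},{"dx":0.0,"dy":-1.8,"dz":12.0,"yaw":0.0,"gripper":0.6},{"dx":0.0,"dy":-1.8,"dz":12.0,"yaw":0.0,"gripper":0.6}])

```text
clock: 2.48
tcp_pos: [0.472, -0.1999, 0.1059]
orientation: [-0.002, -3.135, -0.002]
contact_force: [-0.1, -1.1, -0.1]
grip_width: 0.0514
gripper_force: 0.0
```

```bash
cat >> h.py <<'E'
def snap(name,tag):
    from bench import imaging
    f=imaging.grab_frame(name); np.savez(f"{tag}.npz",**f); return f
def crop(f,X,tag,half=75,s=4):
    u,v=proj(f,[X])[0].astype(int); u=min(max(u,half),639-half);v=min(max(v,half),479-half)
    cv2.imwrite(f"pics/{tag}.png",cv2.resize(f["color"][v-half:v+half,u-half:u+half,::-1],None,fx=s,fy=s,interpolation=cv2.INTER_CUBIC)); print("crop origin",u-half,v-half,"scale",s)
E
python3 - <<'E'
from h import *
from bench import status
o=status.get_obs();p=o["tcp_pos"];print(p,o["grip_width"],o["joints"].round(2))
f=snap("scene","s1");P=cloud(f).reshape(-1,3)
m=(np.hypot(P[:,0]-p[0],P[:,1]-p[1])<.075)&(P[:,2]>.048)&(P[:,2]<.25);Q=P[m]
for s in(-1,1):
    q=Q[(Q[:,1]-p[1])*s>.015]; print(s,len(q),np.sort(q[:,2])[:8].round(4), q[q[:,2]<.09].min(0).round(4) if (q[:,2]<.09).any() else "", q[q[:,2]<.09].max(0).round(4)if (q[:,2]<.09).any() else "")
crop(f,[p[0],p[1],.07],"tips")
E
```

```text
[ 0.47195843 -0.19994455  0.1059083 ] 0.051407005610213816 [-0.    0.44  0.35  2.08 -0.24  0.66  2.07]
-1 2046 [0.0817 0.0823 0.0825 0.0855 0.086  0.0873 0.0882 0.0882] [ 0.4603 -0.2378  0.0817] [ 0.4777 -0.2254  0.0899]
1 964 [0.082  0.0822 0.0828 0.0834 0.084  0.0843 0.0844 0.0844] [ 0.4598 -0.1758  0.082 ] [ 0.483  -0.1628  0.0898]
crop origin 292 231 scale 4
```

View pics/tips.png

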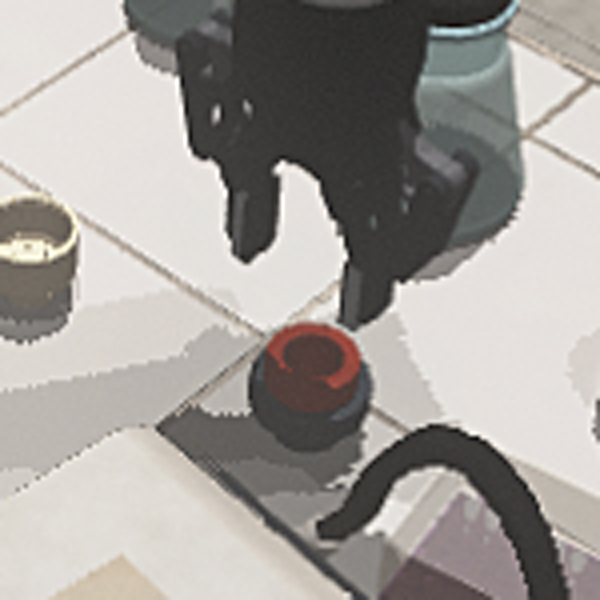

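The fingertips are about 24 mm ahead of the TCP and centred. The nested cones sit just below them, at crop pixel (312,380).

Call:
send_rows(steps=[{"dx":-0.2,"dy":-0.6,"dz":2.0,"yaw":0.0,"gripper":0.62},{"dx":-0.2,"dy":-0.6,"dz":4.0,"yaw":0.0,"gripper":0.62},{"dx":-0.2,"dy":-0.6,"dz":4.7,"yaw":0.0,"gripper":0.62},{"dx":-0.2,"dy":-0.6,"dz":4.7,"yaw":0.0,"gripper":0.62}])

```text
clock: 3.02
tcp_pos: [0.4769, -0.2067, 0.0623]
orientation: [0.001, 3.14, -0.0]
contact_force: [0.8, -0.2, 0.0]
grip_width: 0.0529
gripper_force: 0.0
```

Call:
send_rows(steps=[{"dx":0.0,"dy":0.0,"dz":0.0,"yaw":0.0,"gripper":0.3},{"dx":0.0,"dy":0.0,"dz":0.0,"yaw":0.0,"gripper":0.3},{"dx":0.0,"dy":0.0,"dz":0.0,"yaw":0.0,"gripper":0.3},{"dx":0.0,"dy":0.0,"dz":0.0,"yaw":0.0,"gripper":0.3}], force=30)

```text
clock: 3.52
tcp_pos: [0.4772, -0.2068, 0.0628]
orientation: [0.002, 3.139, -0.0]
contact_force: [-0.8, 0.9, 5.9]
grip_width: 0.0401
gripper_force: 29.5
```

Call:
send_rows(steps=[{"dx":0.0,"dy":0.0,"dz":-1.0,"yaw":0.0,"gripper":0.3},{"dx":0.0,"dy":0.0,"dz":-2.5,"yaw":0.0,"gripper":0.3},{"dx":0.0,"dy":0.0,"dz":-6.0,"yaw":0.0,"gripper":0.3},{"dx":0.0,"dy":0.0,"dz":-11.0,"yaw":0.0,"gripper":0.3},{"dx":0.0,"dy":0.0,"dz":-15.0,"yaw":0.0,"gripper":0.3}])

```text
clock: 4.15
tcp_pos: [0.4764, -0.2069, 0.2143]
orientation: [0.002, 3.14, -0.001]
contact_force: [1.0, -0.6, -0.5]
grip_width: 0.0397
gripper_force: 30.4
```

Run:
```python
from h import *
from bench import status
o=status.get_obs();p=o["tcp_pos"];print(p,o["grip_width"],o["joints"].round(2))
f=snap("scene","s2");P=cloud(f);c=f["color"].astype(int)
red=(c[...,0]>1.6*c[...,1])&(c[...,0]>60); Q=P[red&(np.hypot(P[...,0]-p[0],P[...,1]-p[1])<.05)]
print(len(Q),np.percentile(Q,[2,50,98],axis=0).round(4) if len(Q) else "")
q=P[(np.hypot(P[...,0]-.474,P[...,1]+.206)<.035)&(P[...,2]>.02)&(P[...,2]<.06)]; print(len(q),np.percentile(q,[2,98],axis=0).round(4))
crop(f,[.474,-.206,.1],"lift1")
```

```text
[ 0.47639785 -0.20693812  0.21431821] 0.039695245229092 [-0.06  0.28  0.42  1.99 -0.15  0.89  2.01]
42 [[ 0.4781 -0.2107  0.1914]
 [ 0.4861 -0.1987  0.1939]
 [ 0.4902 -0.1911  0.196 ]]
474 [[ 0.4482 -0.2329  0.0204]
 [ 0.4987 -0.1826  0.031 ]]
crop origin 297 220 scale 4
```

View pics/lift1.png

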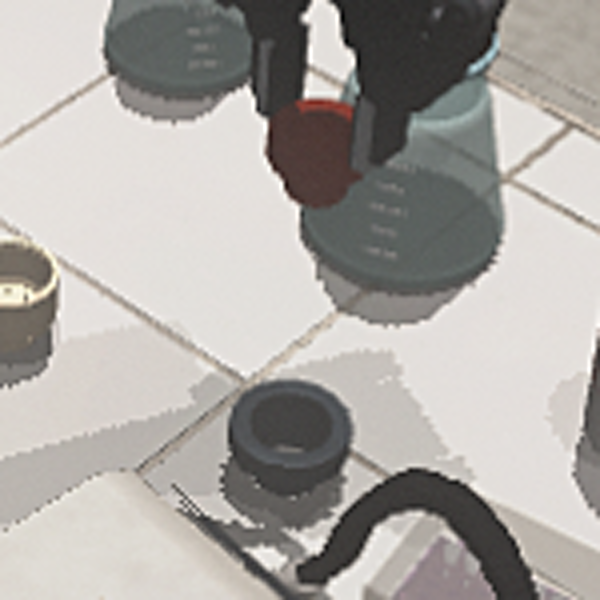

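Separation worked: the grey cone is still on the bench with its ring at crop (290,430), and the red cone is between the pads. Next, over to the small flask.

Call:
send_rows(steps=[{"dx":-2.0,"dy":5.1,"dz":0.0,"yaw":0.0,"gripper":0.3},{"dx":-4.0,"dy":10.2,"dz":0.0,"yaw":0.0,"gripper":0.3},{"dx":-6.0,"dy":15.3,"dz":0.0,"yaw":0.0,"gripper":0.3},{"dx":-8.0,"dy":20.4,"dz":0.0,"yaw":0.0,"gripper":0.3},{"dx":-10.0,"dy":25.5,"dz":0.0,"yaw":0.0,"gripper":0.3}])

```text
clock: 4.82
tcp_pos: [0.577, 0.0498, 0.2125]
orientation: [0.002, 3.14, 0.0]
contact_force: [0.9, -0.1, -0.0]
grip_width: 0.0396
gripper_force: 30.4
```

Call:
send_rows(steps=[{"dx":-2.0,"dy":5.0,"dz":0.0,"yaw":0.0,"gripper":0.3},{"dx":-4.0,"dy":10.0,"dz":0.0,"yaw":0.0,"gripper":0.3},{"dx":-6.4,"dy":15.6,"dz":2.0,"yaw":0.0,"gripper":0.3},{"dx":-6.4,"dy":15.6,"dz":2.5,"yaw":0.0,"gripper":0.3},{"dx":-6.4,"dy":15.6,"dz":2.5,"yaw":0.0,"gripper":0.3}])

```text
clock: 5.45
tcp_pos: [0.6402, 0.2037, 0.1862]
orientation: [-0.001, -3.141, 0.002]
contact_force: [0.1, -0.8, -0.6]
grip_width: 0.0403
gripper_force: 30.4
```

Run:
```python
from h import *
from bench import status
o=status.get_obs();p=o["tcp_pos"];print(p,o["grip_width"])
f=snap("scene","s3");P=cloud(f);c=f["color"].astype(int)
red=(c[...,0]>1.35*c[...,1])&(c[...,0]>30)&(np.hypot(P[...,0]-p[0],P[...,1]-p[1])<.05)&(P[...,2]<p[2])
Q=P[red]; print(len(Q),np.percentile(Q,[1,50,99],axis=0).round(4))
for n,z,r in(("top",-.0188,.021),("colbot",-.0328,.021),("end",-.0488,.0125)):
    w=proj(f,circ([p[0]-.0025,p[1]],p[2]+z,r)); print(n,w.min(0).round(1),w.max(0).round(1))
v,u=np.nonzero(red); print("mask",u.min(),u.max(),v.min(),v.max()); 
for k in range(v.min(),v.max()+1,2): print(k,u[v==k].min(),u[v==k].max(),end="; ")
```

```text
[0.64019971 0.20371848 0.18615183] 0.04026149741090025
229 [[0.6158 0.1806 0.1377]
 [0.6291 0.1989 0.1584]
 [0.6507 0.2202 0.167 ]]
top [261.7 132.7] [281.8 142.6]
colbot [261.9 138.5] [282.  148.5]
end [266.3 147.1] [278.1 153.1]
mask 263 281 135 153
135 268 275; 137 264 275; 139 263 275; 141 263 275; 143 263 275; 145 263 281; 147 266 279; 149 267 278; 151 267 277; 153 271 274;
```

The projected upright model matches the mask, so I'll lower the cone.

Call:
send_rows(steps=[{"dx":0.0,"dy":0.1,"dz":1.5,"yaw":0.0,"gripper":0.3},{"dx":0.0,"dy":0.1,"dz":3.0,"yaw":0.0,"gripper":0.3},{"dx":0.0,"dy":0.1,"dz":4.2,"yaw":0.0,"gripper":0.3},{"dx":0.0,"dy":0.1,"dz":5.0,"yaw":0.0,"gripper":0.3},{"dx":0.0,"dy":0.1,"dz":5.4,"yaw":0.0,"gripper":0.3}])

```text
clock: 6.12
tcp_pos: [0.6405, 0.2051, 0.1316]
orientation: [-0.002, -3.141, 0.001]
contact_force: [0.3, -0.2, -0.1]
grip_width: 0.0398
gripper_force: 30.4
```

Call:
send_rows(steps=[{"dx":0.0,"dy":0.0,"dz":0.2,"yaw":0.0,"gripper":0.3},{"dx":0.0,"dy":0.0,"dz":0.4,"yaw":0.0,"gripper":0.3},{"dx":0.0,"dy":0.0,"dz":0.4,"yaw":0.0,"gripper":0.3}])

```text
clock: 6.5
tcp_pos: [0.6408, 0.2052, 0.1285]
orientation: [0.002, 3.141, 0.0]
contact_force: [1.1, 0.4, -0.4]
grip_width: 0.04
gripper_force: 30.4
```

No contact yet, so I'll go a little lower.

Call:
send_rows(steps=[{"dx":0.0,"dy":0.0,"dz":0.15,"yaw":0.0,"gripper":0.3},{"dx":0.0,"dy":0.0,"dz":0.25,"yaw":0.0,"gripper":0.3},{"dx":0.0,"dy":0.0,"dz":0.25,"yaw":0.0,"gripper":0.3}])

```text
clock: 6.88
tcp_pos: [0.6417, 0.2053, 0.1281]
orientation: [0.002, 3.139, 0.002]
contact_force: [-3.0, -0.8, 10.4]
grip_width: 0.0398
gripper_force: 31.6
```

Seated at the expected height (about 10 N contact). Release and rise.

Call:
send_rows(steps=[{"dx":0.0,"dy":0.0,"dz":-0.1,"yaw":0.0,"gripper":0.8},{"dx":0.0,"dy":0.0,"dz":-0.1,"yaw":0.0,"gripper":0.8},{"dx":0.0,"dy":0.0,"dz":-0.1,"yaw":0.0,"gripper":0.8},{"dx":0.0,"dy":0.0,"dz":-3.0,"yaw":0.0,"gripper":0.8},{"dx":0.0,"dy":0.0,"dz":-8.0,"yaw":0.0,"gripper":0.8}])

```text
clock: 7.5
tcp_pos: [0.6392, 0.2049, 0.2043]
orientation: [-0.001, -3.137, 0.003]
contact_force: [1.2, 0.6, 0.1]
grip_width: 0.0682
gripper_force: 0.0
```

```bash
cat >> h.py <<'E'
def fit(P,c,z0,z1,rad):
    # circle fit of known outer radius to the cloud band, soft-L1
    Q=P.reshape(-1,3);Q=Q[(np.hypot(Q[:,0]-c[0],Q[:,1]-c[1])<rad*1.5)&(Q[:,2]>z0)&(Q[:,2]<z1)]
    return (Q[:,:2].min(0)+Q[:,:2].max(0))/2, np.percentile(Q,[2,98],axis=0), len(Q)
E
python3 - <<'E'
from h import *
f=snap("scene","s4");P=cloud(f)
for n,c,z0,z1,r in(("cone_s",(.638,.2045),.098,.12,.021),("bead",(.638,.2045),.085,.095,.0245),("conem",(.4735,-.2075),.02,.04,.027)):
    a,b,k=fit(P,c,z0,z1,r);print(n,a.round(4),b.round(4).tolist(),k)
crop(f,[.638,.205,.09],"seat1",60,4)
E
```

```text
cone_s [0.6382 0.2039] [[0.6174, 0.1823, 0.0984], [0.6562, 0.2235, 0.1088]] 185
bead [0.6343 0.2002] [[0.6137, 0.1795, 0.0862], [0.6548, 0.2227, 0.0946]] 119
conem [ 0.4734 -0.2072] [[0.4478, -0.233, 0.0208], [0.4984, -0.1827, 0.0309]] 467
crop origin 212 108 scale 4
```

View pics/seat1.png

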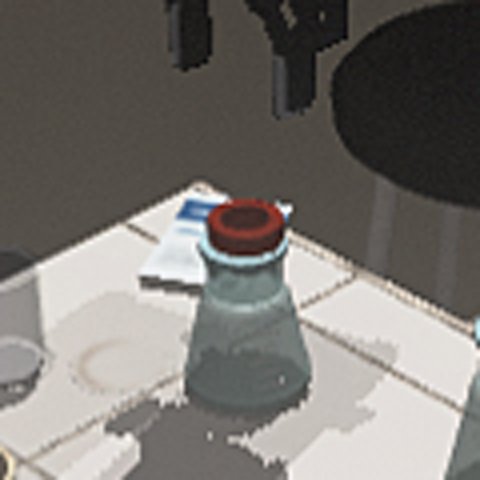

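Red cone sits square on the bead at crop (245,225). Back for the grey cone.

Call:
send_rows(steps=[{"dx":2.0,"dy":-5.1,"dz":0.0,"yaw":0.0,"gripper":0.9},{"dx":4.0,"dy":-10.2,"dz":0.0,"yaw":0.0,"gripper":0.9},{"dx":6.0,"dy":-15.3,"dz":0.0,"yaw":0.0,"gripper":0.9},{"dx":8.0,"dy":-20.4,"dz":0.0,"yaw":0.0,"gripper":0.9},{"dx":10.0,"dy":-25.5,"dz":0.0,"yaw":0.0,"gripper":0.9}])

```text
clock: 8.18
tcp_pos: [0.5397, -0.0513, 0.2058]
orientation: [0.001, 3.141, -0.0]
contact_force: [0.6, -0.2, 0.1]
grip_width: 0.0769
gripper_force: 0.0
```

Call:
send_rows(steps=[{"dx":2.2,"dy":-5.2,"dz":0.0,"yaw":0.0,"gripper":0.9},{"dx":4.4,"dy":-10.4,"dz":0.0,"yaw":0.0,"gripper":0.9},{"dx":6.6,"dy":-15.7,"dz":0.0,"yaw":0.0,"gripper":0.9},{"dx":6.6,"dy":-15.7,"dz":5.0,"yaw":0.0,"gripper":0.9},{"dx":6.6,"dy":-15.7,"dz":10.0,"yaw":0.0,"gripper":0.9}])

```text
clock: 8.8
tcp_pos: [0.4747, -0.2077, 0.1053]
orientation: [0.004, 3.139, -0.001]
contact_force: [0.9, 0.2, -1.1]
grip_width: 0.0766
gripper_force: 0.0
```

Call:
send_rows(steps=[{"dx":0.1,"dy":0.05,"dz":3.0,"yaw":0.0,"gripper":0.9},{"dx":0.1,"dy":0.05,"dz":5.5,"yaw":0.0,"gripper":0.9},{"dx":0.1,"dy":0.05,"dz":6.2,"yaw":0.0,"gripper":0.9},{"dx":0.1,"dy":0.05,"dz":6.2,"yaw":0.0,"gripper":0.9}])

```text
clock: 9.3
tcp_pos: [0.4734, -0.2063, 0.0439]
orientation: [-0.002, -3.141, 0.0]
contact_force: [-0.7, 0.1, 0.7]
grip_width: 0.0769
gripper_force: 0.0
```

Call:
send_rows(steps=[{"dx":0.0,"dy":0.0,"dz":0.0,"yaw":0.0,"gripper":0.45},{"dx":0.0,"dy":0.0,"dz":0.0,"yaw":0.0,"gripper":0.45},{"dx":0.0,"dy":0.0,"dz":0.0,"yaw":0.0,"gripper":0.45},{"dx":0.0,"dy":0.0,"dz":0.0,"yaw":0.0,"gripper":0.45},{"dx":0.0,"dy":0.0,"dz":0.0,"yaw":0.0,"gripper":0.45}])

```text
clock: 9.93
tcp_pos: [0.4741, -0.2064, 0.0451]
orientation: [0.002, 3.139, -0.001]
contact_force: [-0.4, 0.1, 6.8]
grip_width: 0.0517
gripper_force: 30.4
```

Call:
send_rows(steps=[{"dx":0.0,"dy":0.0,"dz":-1.0,"yaw":0.0,"gripper":0.45},{"dx":0.0,"dy":0.0,"dz":-4.0,"yaw":0.0,"gripper":0.45},{"dx":0.0,"dy":0.0,"dz":-9.0,"yaw":0.0,"gripper":0.45},{"dx":0.0,"dy":0.0,"dz":-14.0,"yaw":0.0,"gripper":0.45},{"dx":-2.0,"dy":2.5,"dz":-17.0,"yaw":0.0,"gripper":0.45}])

```text
clock: 10.55
tcp_pos: [0.4927, -0.1835, 0.2173]
orientation: [0.01, 3.138, -0.002]
contact_force: [1.1, 1.4, -1.1]
grip_width: 0.0514
gripper_force: 31.9
```

Call:
send_rows(steps=[{"dx":-4.0,"dy":4.5,"dz":0.0,"yaw":0.0,"gripper":0.45},{"dx":-8.0,"dy":9.0,"dz":0.0,"yaw":0.0,"gripper":0.45},{"dx":-12.0,"dy":13.5,"dz":0.0,"yaw":0.0,"gripper":0.45},{"dx":-16.0,"dy":18.0,"dz":1.0,"yaw":0.0,"gripper":0.45},{"dx":-17.3,"dy":20.5,"dz":2.0,"yaw":0.0,"gripper":0.45}])

```text
clock: 11.18
tcp_pos: [0.6682, 0.0277, 0.1941]
orientation: [-0.005, 3.14, 0.002]
contact_force: [-0.4, -0.3, -0.2]
grip_width: 0.0511
gripper_force: 31.8
```

Run:
```python
from h import *
from bench import status
f=snap("scene","s5");P=cloud(f)
o=status.get_obs();p=o["tcp_pos"];print(p,o["grip_width"])
a,b,k=fit(P,(.666,.0236),.095,.112,.03);print(a.round(4),b.round(4).tolist(),k)
a,b,k=fit(P,p,p[2]-.06,p[2]-.012,.03);print(a.round(4),b.round(4).tolist(),k)
for z,r in((-.0151,.027),(-.0291,.027),(-.0451,.0165)):
    w=proj(f,circ(p,p[2]+z,r)); print(w.min(0).round(1),w.max(0).round(1))
crop(f,[.666,.024,.13],"medhold",60,5)
```

```text
[0.66786326 0.03109698 0.19210158] 0.05135303035969263
[0.6685 0.0245] [[0.6386, -0.0041, 0.0957], [0.6926, 0.0505, 0.1091]] 319
[0.6667 0.0272] [[0.6412, -0.0065, 0.149], [0.6879, 0.0537, 0.1789]] 484
[329.8 151.4] [357.4 165.7]
[329.6 157.4] [357.1 171.9]
[334.7 167. ] [351.3 175.9]
crop origin 284 120 scale 5
```

View pics/medhold.png

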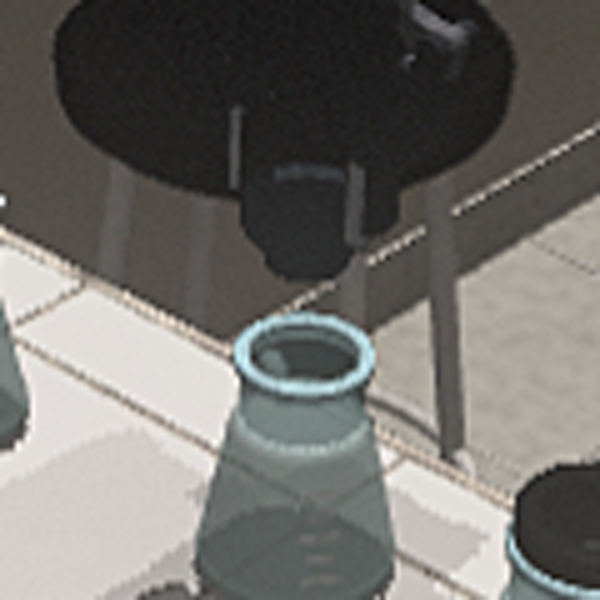

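Grey cone is held upright above the middle flask; bead ellipse spans crop x 235–377, y 312–396. A quick check of the bead position from those extents.

Run:
```python
from h import *
f=load("s5.npz")
obs=np.array([284+235/5-.4,120+312/5-.4,284+377/5-.4,120+396/5-.4])
def res(c):
    w=proj(f,circ(c,.105,.0295)); return np.r_[w.min(0),w.max(0)]-obs
r=least_squares(res,[.666,.024]);print(r.x.round(4),r.fun.round(2))
from bench import status;print(status.get_obs()["tcp_pos"])
```

```text
[0.6681 0.0244] [-0.41  0.18  0.41 -0.2 ]
[0.66786326 0.03109698 0.19210158]
```

Call:
send_rows(steps=[{"dx":0.0,"dy":-0.7,"dz":1.0,"yaw":0.0,"gripper":0.45},{"dx":0.0,"dy":-0.7,"dz":2.0,"yaw":0.0,"gripper":0.45},{"dx":0.0,"dy":-0.7,"dz":3.2,"yaw":0.0,"gripper":0.45},{"dx":0.0,"dy":-0.7,"dz":4.2,"yaw":0.0,"gripper":0.45},{"dx":0.0,"dy":-0.7,"dz":4.8,"yaw":0.0,"gripper":0.45}])

```text
clock: 11.85
tcp_pos: [0.6686, 0.016, 0.1495]
orientation: [0.003, 3.137, 0.001]
contact_force: [-5.7, 0.8, 29.7]
grip_width: 0.0516
gripper_force: 40.9
```

Call:
send_rows(steps=[{"dx":0.0,"dy":0.0,"dz":0.2,"yaw":0.0,"gripper":0.45},{"dx":0.0,"dy":0.0,"dz":0.4,"yaw":0.0,"gripper":0.45},{"dx":0.0,"dy":0.0,"dz":0.5,"yaw":0.0,"gripper":0.45}])

```text
clock: 12.22
tcp_pos: [0.6706, 0.0158, 0.1482]
orientation: [0.003, 3.131, 0.002]
contact_force: [-8.1, 0.2, 42.7]
grip_width: 0.0515
gripper_force: 45.7
```

The reading I corrected from was a transient (overshoot). The spigot is on the rim 8 mm off, so I'll back up and correct.

Call:
send_rows(steps=[{"dx":0.0,"dy":0.0,"dz":-1.5,"yaw":0.0,"gripper":0.45},{"dx":0.0,"dy":0.0,"dz":-3.5,"yaw":0.0,"gripper":0.45},{"dx":0.0,"dy":0.75,"dz":-3.5,"yaw":0.0,"gripper":0.45},{"dx":0.0,"dy":0.75,"dz":-3.5,"yaw":0.0,"gripper":0.45},{"dx":0.0,"dy":0.75,"dz":-3.5,"yaw":0.0,"gripper":0.45}])

```text
clock: 12.85
tcp_pos: [0.6659, 0.0245, 0.1748]
orientation: [-0.001, -3.14, 0.0]
contact_force: [0.0, -0.4, -0.3]
grip_width: 0.0515
gripper_force: 40.1
```

Run:
```python
from h import *
from bench import status
f=snap("scene","s6");P=cloud(f)
o=status.get_obs();p=o["tcp_pos"];print(p,o["grip_width"])
for z,r in((-.0151,.027),(-.0291,.027),(-.0451,.0165)):
    w=proj(f,circ(p,p[2]+z,r)); print(w.min(0).round(1),w.max(0).round(1))
crop(f,[.666,.024,.13],"medhold2",60,5)
```

```text
[0.6660027  0.02420243 0.17484657] 0.05119788161565092
[331.5 160.4] [359.  175.1]
[331.3 166.4] [358.6 181.1]
[336.4 175.9] [352.9 185. ]
crop origin 284 120 scale 5
```

View pics/medhold2.png

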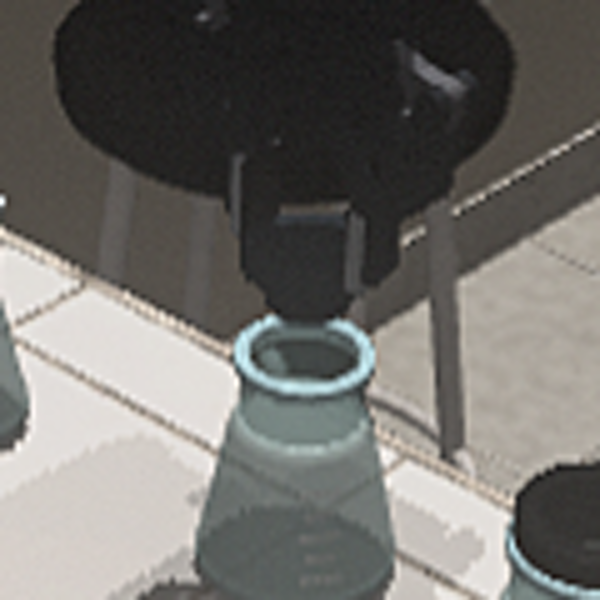

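The flask hasn't moved (bead still at crop (306,354)) and the cone matches the projected upright model. Lowering again.

Call:
send_rows(steps=[{"dx":-0.15,"dy":0.0,"dz":0.8,"yaw":0.0,"gripper":0.45},{"dx":-0.15,"dy":0.0,"dz":1.6,"yaw":0.0,"gripper":0.45},{"dx":-0.15,"dy":0.0,"dz":2.4,"yaw":0.0,"gripper":0.45},{"dx":-0.15,"dy":0.0,"dz":3.0,"yaw":0.0,"gripper":0.45},{"dx":-0.15,"dy":0.0,"dz":3.3,"yaw":0.0,"gripper":0.45}])

```text
clock: 13.52
tcp_pos: [0.6678, 0.0242, 0.1422]
orientation: [-0.002, -3.141, 0.0]
contact_force: [0.5, -0.2, -0.5]
grip_width: 0.0514
gripper_force: 40.1
```

Call:
send_rows(steps=[{"dx":0.0,"dy":0.0,"dz":0.0,"yaw":0.0,"gripper":0.45},{"dx":0.0,"dy":0.0,"dz":0.3,"yaw":0.0,"gripper":0.45},{"dx":0.0,"dy":0.0,"dz":0.3,"yaw":0.0,"gripper":0.45}])

```text
clock: 13.9
tcp_pos: [0.668, 0.0242, 0.1398]
orientation: [-0.001, -3.142, -0.0]
contact_force: [0.5, 0.6, -1.0]
grip_width: 0.0519
gripper_force: 40.1
```

Call:
send_rows(steps=[{"dx":0.0,"dy":0.0,"dz":0.2,"yaw":0.0,"gripper":0.45},{"dx":0.0,"dy":0.0,"dz":0.3,"yaw":0.0,"gripper":0.45},{"dx":0.0,"dy":0.0,"dz":0.4,"yaw":0.0,"gripper":0.45},{"dx":0.0,"dy":0.0,"dz":0.4,"yaw":0.0,"gripper":0.45}])

```text
clock: 14.4
tcp_pos: [0.6685, 0.0243, 0.1371]
orientation: [0.002, 3.14, 0.001]
contact_force: [-2.3, 0.5, 7.1]
grip_width: 0.0513
gripper_force: 40.7
```

Call:
send_rows(steps=[{"dx":0.0,"dy":0.0,"dz":0.0,"yaw":0.0,"gripper":0.95},{"dx":0.0,"dy":0.0,"dz":-0.1,"yaw":0.0,"gripper":0.95},{"dx":0.0,"dy":0.0,"dz":-0.1,"yaw":0.0,"gripper":0.95},{"dx":0.0,"dy":0.0,"dz":-2.0,"yaw":0.0,"gripper":0.95},{"dx":0.0,"dy":0.0,"dz":-7.0,"yaw":0.0,"gripper":0.95}])

```text
clock: 15.02
tcp_pos: [0.6666, 0.0243, 0.2052]
orientation: [-0.001, -3.137, 0.001]
contact_force: [1.2, 0.5, -0.3]
grip_width: 0.0812
gripper_force: 0.0
```

Call:
send_rows(steps=[{"dx":4.5,"dy":1.1,"dz":0.0,"yaw":0.0,"gripper":0.8},{"dx":9.0,"dy":2.3,"dz":0.0,"yaw":0.0,"gripper":0.7},{"dx":13.5,"dy":3.4,"dz":0.0,"yaw":0.0,"gripper":0.7},{"dx":18.0,"dy":4.5,"dz":0.0,"yaw":0.0,"gripper":0.7},{"dx":22.0,"dy":5.2,"dz":2.0,"yaw":0.0,"gripper":0.7}])

```text
clock: 15.65
tcp_pos: [0.4481, 0.0772, 0.1878]
orientation: [0.001, 3.137, 0.004]
contact_force: [0.3, 0.3, -0.1]
grip_width: 0.0592
gripper_force: 0.0
```

Run:
```python
from h import *
from bench import status
f=snap("scene","s7");P=cloud(f)
o=status.get_obs();print(o["tcp_pos"],o["grip_width"])
for n,c,z0,z1,r in(("cone_s",(.638,.2045),.098,.12,.021),("cone_m",(.667,.024),.112,.13,.027),("fl",(.635,-.1455),.124,.15,.032),("cs",(.4475,.0766),.02,.05,.018),("cm",(.45,-.06),.02,.05,.023),("cl",(.4435,.2125),.02,.05,.028)):
    a,b,k=fit(P,c,z0,z1,r);print(n,a.round(4),b.round(4).tolist(),k)
crop(f,[.666,.024,.1],"medseat",60,5)
```

```text
[0.44048575 0.07683457 0.18400508] 0.06000393416852353
cone_s [0.6414 0.2033] [[0.6255, 0.183, 0.0986], [0.6569, 0.2239, 0.1092]] 124
cone_m [0.6668 0.0211] [[0.6415, -0.004, 0.1123], [0.6913, 0.0458, 0.1227]] 311
fl [ 0.6353 -0.1457] [[0.6045, -0.1768, 0.1243], [0.6639, -0.1164, 0.1354]] 488
cs [0.4484 0.0756] [[0.4302, 0.0587, 0.0205], [0.4637, 0.0928, 0.04]] 279
cm [ 0.4509 -0.0609] [[0.4284, -0.0818, 0.0204], [0.4717, -0.0391, 0.0408]] 409
cl [0.444  0.2122] [[0.4178, 0.1861, 0.0205], [0.4685, 0.2384, 0.0403]] 396
crop origin 284 132 scale 5
```

View pics/medseat.png

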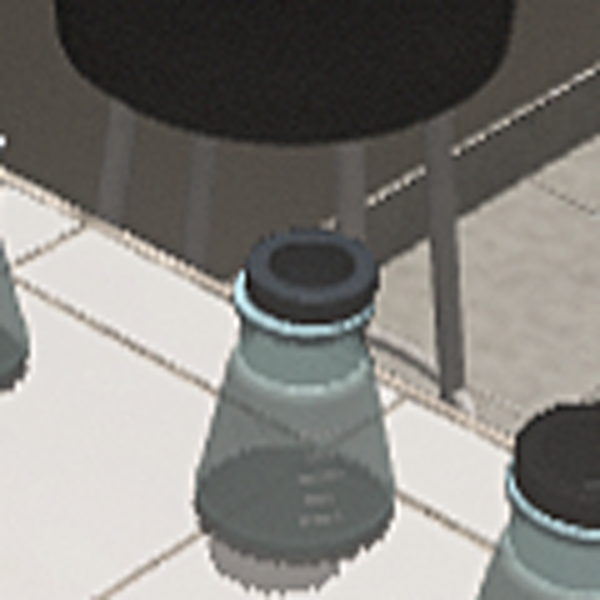

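Grey cone is seated with its collar on the bead, crop (313,270). Next, the small crucible.

Call:
send_rows(steps=[{"dx":0.0,"dy":0.0,"dz":4.0,"yaw":0.0,"gripper":0.7},{"dx":0.0,"dy":0.0,"dz":8.0,"yaw":0.0,"gripper":0.7},{"dx":0.0,"dy":0.0,"dz":11.5,"yaw":0.0,"gripper":0.7},{"dx":0.0,"dy":0.0,"dz":14.0,"yaw":0.0,"gripper":0.7},{"dx":0.0,"dy":0.0,"dz":14.0,"yaw":0.0,"gripper":0.7}])

```text
clock: 16.32
tcp_pos: [0.4478, 0.0761, 0.0454]
orientation: [-0.002, -3.139, 0.001]
contact_force: [0.6, 0.5, -0.6]
grip_width: 0.06
gripper_force: 0.0
```

Call:
send_rows(steps=[{"dx":0.0,"dy":0.0,"dz":0.0,"yaw":0.0,"gripper":0.25},{"dx":0.0,"dy":0.0,"dz":0.0,"yaw":0.0,"gripper":0.25},{"dx":0.0,"dy":0.0,"dz":0.0,"yaw":0.0,"gripper":0.25},{"dx":0.0,"dy":0.0,"dz":0.0,"yaw":0.0,"gripper":0.25},{"dx":0.0,"dy":0.0,"dz":0.0,"yaw":0.0,"gripper":0.25}], force=30)

```text
clock: 16.95
tcp_pos: [0.4493, 0.0766, 0.0473]
orientation: [0.002, 3.139, 0.002]
contact_force: [-0.0, -0.8, 7.9]
grip_width: 0.0336
gripper_force: 29.6
```

Call:
send_rows(steps=[{"dx":0.0,"dy":0.0,"dz":-1.0,"yaw":0.0,"gripper":0.25},{"dx":0.0,"dy":0.0,"dz":-5.0,"yaw":0.0,"gripper":0.25},{"dx":0.0,"dy":0.0,"dz":-10.0,"yaw":0.0,"gripper":0.25},{"dx":-3.0,"dy":2.0,"dz":-14.0,"yaw":0.0,"gripper":0.25},{"dx":-7.0,"dy":4.7,"dz":-15.0,"yaw":0.0,"gripper":0.25}])

```text
clock: 17.58
tcp_pos: [0.5198, 0.1236, 0.2002]
orientation: [0.003, 3.136, 0.004]
contact_force: [0.9, -0.5, -0.6]
grip_width: 0.0339
gripper_force: 30.1
```

Call:
send_rows(steps=[{"dx":-4.0,"dy":2.7,"dz":0.0,"yaw":0.0,"gripper":0.25},{"dx":-8.0,"dy":5.4,"dz":0.0,"yaw":0.0,"gripper":0.25},{"dx":-12.0,"dy":8.0,"dz":0.0,"yaw":0.0,"gripper":0.25},{"dx":-12.0,"dy":8.0,"dz":1.0,"yaw":0.0,"gripper":0.25},{"dx":-12.0,"dy":8.0,"dz":1.5,"yaw":0.0,"gripper":0.25}])

```text
clock: 18.2
tcp_pos: [0.6372, 0.2026, 0.1804]
orientation: [-0.002, -3.14, 0.002]
contact_force: [0.1, -0.2, 0.1]
grip_width: 0.0338
gripper_force: 30.1
```

```bash
cat >> h.py <<'E'
def held(f,p,dz,r,foot):
    P=cloud(f);a,b,k=fit(P,p,p[2]-dz+.012,p[2]-dz+.045,r);print("cloud",a.round(4),b.round(4).tolist(),k)
    for z,rr in((.04,r),(.014,r),(0,foot)):
        w=proj(f,circ(p,p[2]-dz+z,rr)); print("model z",z,w.min(0).round(1),w.max(0).round(1))
E
python3 - <<'E'
from h import *
from bench import status
f=snap("scene","s8")
o=status.get_obs();p=o["tcp_pos"];print(p,o["grip_width"]);held(f,p,.047,.017,.0085)
c=f["color"].astype(int);u0,v0=proj(f,[[p[0],p[1],p[2]-.03]])[0].astype(int)
m=(c[...,0]-c[...,2]>18)&(c[...,0]>60)
for v in range(v0-16,v0+16,2):
    u=np.nonzero(m[v,u0-20:u0+20])[0]+u0-20
    if len(u): print(v,u.min(),u.max(),end="; ")
E
```

```text
[0.63673571 0.20209903 0.17987105] 0.03361269223296455
cloud [0.6334 0.2014] [[0.6172, 0.1786, 0.1466], [0.648, 0.2227, 0.1763]] 272
model z 0.04 [263.7 131.7] [280.1 139.7]
model z 0.014 [264.2 142.5] [280.3 150.7]
model z 0 [268.4 150.3] [276.5 154.4]
133 270 273; 135 265 273; 137 266 273; 139 267 273; 141 265 273; 143 266 273; 145 266 273; 147 268 273; 149 267 276; 151 272 272; 153 262 273; 155 262 265; 157 269 277; 159 266 280;
```

Call:
send_rows(steps=[{"dx":-0.1,"dy":0.1,"dz":0.5,"yaw":0.0,"gripper":0.25},{"dx":-0.1,"dy":0.1,"dz":1.5,"yaw":0.0,"gripper":0.25},{"dx":-0.1,"dy":0.1,"dz":2.3,"yaw":0.0,"gripper":0.25},{"dx":-0.1,"dy":0.1,"dz":3.0,"yaw":0.0,"gripper":0.25},{"dx":-0.1,"dy":0.1,"dz":3.3,"yaw":0.0,"gripper":0.25}])

```text
clock: 18.88
tcp_pos: [0.6389, 0.2041, 0.1471]
orientation: [-0.002, -3.141, 0.0]
contact_force: [0.0, -0.2, -1.3]
grip_width: 0.0336
gripper_force: 30.1
```

Call:
send_rows(steps=[{"dx":0.0,"dy":0.0,"dz":0.0,"yaw":0.0,"gripper":0.25},{"dx":0.0,"dy":0.0,"dz":0.2,"yaw":0.0,"gripper":0.25},{"dx":0.0,"dy":0.0,"dz":0.3,"yaw":0.0,"gripper":0.25},{"dx":0.0,"dy":0.0,"dz":0.3,"yaw":0.0,"gripper":0.25}])

```text
clock: 19.38
tcp_pos: [0.6392, 0.2042, 0.1449]
orientation: [0.001, 3.142, 0.0]
contact_force: [-0.7, 0.6, -0.4]
grip_width: 0.0339
gripper_force: 30.1
```

Call:
send_rows(steps=[{"dx":0.0,"dy":0.0,"dz":0.15,"yaw":0.0,"gripper":0.25},{"dx":0.0,"dy":0.0,"dz":0.25,"yaw":0.0,"gripper":0.25},{"dx":0.0,"dy":0.0,"dz":0.4,"yaw":0.0,"gripper":0.25},{"dx":0.0,"dy":0.0,"dz":0.4,"yaw":0.0,"gripper":0.25}])

```text
clock: 19.88
tcp_pos: [0.6399, 0.2041, 0.1425]
orientation: [0.002, 3.14, 0.001]
contact_force: [-2.3, -0.8, 9.3]
grip_width: 0.0333
gripper_force: 30.7
```

Call:
send_rows(steps=[{"dx":0.0,"dy":0.0,"dz":0.0,"yaw":0.0,"gripper":0.8},{"dx":0.0,"dy":0.0,"dz":0.0,"yaw":0.0,"gripper":0.8},{"dx":0.0,"dy":0.0,"dz":-0.1,"yaw":0.0,"gripper":0.8},{"dx":0.0,"dy":0.0,"dz":-3.0,"yaw":0.0,"gripper":0.8},{"dx":0.0,"dy":0.0,"dz":-7.0,"yaw":0.0,"gripper":0.8}])

```text
clock: 20.5
tcp_pos: [0.6383, 0.204, 0.2103]
orientation: [-0.001, -3.139, 0.002]
contact_force: [0.6, -0.4, 0.1]
grip_width: 0.0684
gripper_force: 0.0
```

Call:
send_rows(steps=[{"dx":3.6,"dy":-5.0,"dz":0.0,"yaw":0.0,"gripper":0.8},{"dx":7.2,"dy":-10.0,"dz":0.0,"yaw":0.0,"gripper":0.8},{"dx":10.8,"dy":-15.0,"dz":0.0,"yaw":0.0,"gripper":0.8},{"dx":14.4,"dy":-20.0,"dz":0.0,"yaw":0.0,"gripper":0.8},{"dx":18.0,"dy":-25.0,"dz":0.0,"yaw":0.0,"gripper":0.8}])

```text
clock: 21.12
tcp_pos: [0.4577, -0.0472, 0.211]
orientation: [0.002, 3.141, 0.0]
contact_force: [0.8, -1.0, -0.0]
grip_width: 0.0682
gripper_force: 0.0
```

Call:
send_rows(steps=[{"dx":0.9,"dy":-1.4,"dz":3.0,"yaw":0.0,"gripper":0.8},{"dx":0.9,"dy":-1.4,"dz":7.0,"yaw":0.0,"gripper":0.8},{"dx":0.9,"dy":-1.4,"dz":11.0,"yaw":0.0,"gripper":0.8},{"dx":0.9,"dy":-1.4,"dz":11.0,"yaw":0.0,"gripper":0.8}])

```text
clock: 21.62
tcp_pos: [0.4479, -0.0597, 0.099]
orientation: [-0.002, -3.136, 0.001]
contact_force: [1.2, 0.6, 0.7]
grip_width: 0.0685
gripper_force: 0.0
```

Run:
```python
from h import *
from bench import status
f=snap("scene","s9");P=cloud(f)
o=status.get_obs();print(o["tcp_pos"],o["grip_width"])
for n,c,z0,z1,r in(("cru_s",(.638,.2045),.115,.15,.018),("cone_s",(.638,.2045),.098,.109,.021),("cone_m",(.667,.022),.112,.13,.027),("cm",(.45,-.06),.02,.043,.023)):
    a,b,k=fit(P,c,z0,z1,r);print(n,a.round(4),b.round(4).tolist(),k)
a=f["color"][120:240,220:340];b=f["color"][220:340,240:360]
cv2.imwrite("pics/m2.png",cv2.resize(np.hstack([a,b])[:,:,::-1],None,fx=3.2,fy=3.2,interpolation=cv2.INTER_CUBIC))
```

```text
[ 0.44928122 -0.05984506  0.10054595] 0.06831158119017236
cru_s [0.634 0.205] [[0.6195, 0.1892, 0.1156], [0.648, 0.2195, 0.1343]] 119
cone_s [0.6226 0.2043] [[0.6174, 0.1874, 0.0982], [0.628, 0.2215, 0.1087]] 56
cone_m [0.668  0.0216] [[0.641, -0.0045, 0.1125], [0.6914, 0.0472, 0.1226]] 303
cm [ 0.4498 -0.0598] [[0.4282, -0.0816, 0.0205], [0.4715, -0.039, 0.0405]] 408
```

View pics/m2.png

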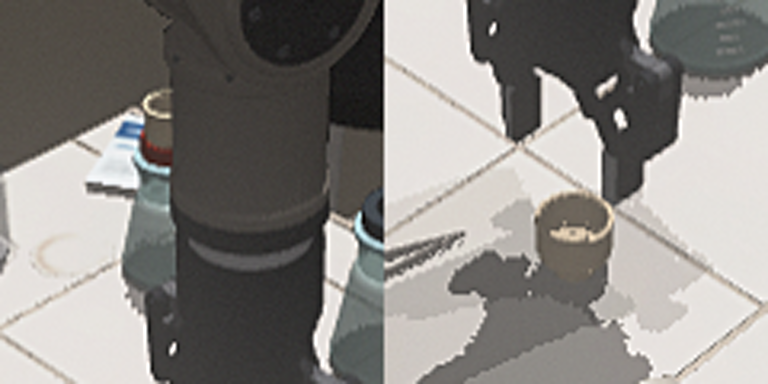

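The small crucible stands in the red cone (left half, (158,110)), and the gripper is centred above the medium crucible. Grasp.

Call:
send_rows(steps=[{"dx":0.0,"dy":0.0,"dz":2.5,"yaw":0.0,"gripper":0.8},{"dx":0.0,"dy":0.0,"dz":4.5,"yaw":0.0,"gripper":0.8},{"dx":0.0,"dy":0.0,"dz":5.3,"yaw":0.0,"gripper":0.8},{"dx":0.0,"dy":0.0,"dz":5.3,"yaw":0.0,"gripper":0.8}])

```text
clock: 22.18
tcp_pos: [0.4506, -0.0596, 0.0487]
orientation: [0.002, 3.141, 0.0]
contact_force: [-0.2, 0.2, 1.2]
grip_width: 0.0686
gripper_force: 0.0
```

Call:
send_rows(steps=[{"dx":0.0,"dy":0.0,"dz":0.0,"yaw":0.0,"gripper":0.38},{"dx":0.0,"dy":0.0,"dz":0.0,"yaw":0.0,"gripper":0.38},{"dx":0.0,"dy":0.0,"dz":0.0,"yaw":0.0,"gripper":0.38},{"dx":0.0,"dy":0.0,"dz":0.0,"yaw":0.0,"gripper":0.38},{"dx":0.0,"dy":0.0,"dz":0.0,"yaw":0.0,"gripper":0.38}])

```text
clock: 22.8
tcp_pos: [0.4508, -0.0596, 0.049]
orientation: [0.002, 3.14, 0.001]
contact_force: [0.1, 0.3, 8.4]
grip_width: 0.0445
gripper_force: 29.4
```

Call:
send_rows(steps=[{"dx":0.0,"dy":0.0,"dz":-1.0,"yaw":0.0,"gripper":0.38},{"dx":0.0,"dy":0.0,"dz":-5.0,"yaw":0.0,"gripper":0.38},{"dx":0.0,"dy":0.0,"dz":-10.0,"yaw":0.0,"gripper":0.38},{"dx":-3.0,"dy":1.1,"dz":-14.0,"yaw":0.0,"gripper":0.38},{"dx":-7.0,"dy":2.6,"dz":-16.5,"yaw":0.0,"gripper":0.38}])

```text
clock: 23.42
tcp_pos: [0.5206, -0.034, 0.2161]
orientation: [0.004, 3.139, 0.001]
contact_force: [0.9, -0.3, -1.3]
grip_width: 0.0443
gripper_force: 31.0
```

Call:
send_rows(steps=[{"dx":-5.0,"dy":1.9,"dz":0.0,"yaw":0.0,"gripper":0.38},{"dx":-10.0,"dy":3.8,"dz":0.0,"yaw":0.0,"gripper":0.38},{"dx":-14.6,"dy":5.5,"dz":0.0,"yaw":0.0,"gripper":0.38},{"dx":-14.6,"dy":5.5,"dz":1.0,"yaw":0.0,"gripper":0.38},{"dx":-14.6,"dy":5.5,"dz":2.0,"yaw":0.0,"gripper":0.38}])

```text
clock: 24.05
tcp_pos: [0.6651, 0.0207, 0.1924]
orientation: [-0.002, -3.14, 0.001]
contact_force: [-0.9, -0.4, -0.7]
grip_width: 0.0443
gripper_force: 31.0
```

Call:
send_rows(steps=[{"dx":0.0,"dy":0.0,"dz":0.3,"yaw":0.0,"gripper":0.38},{"dx":0.0,"dy":0.0,"dz":0.3,"yaw":0.0,"gripper":0.38}])

```text
clock: 24.3
tcp_pos: [0.6652, 0.0206, 0.19]
orientation: [-0.003, -3.141, -0.0]
contact_force: [-0.5, -0.6, -0.8]
grip_width: 0.0448
gripper_force: 31.0
```

Run:
```python
from h import *
from bench import status
f=snap("scene","s10");P=cloud(f)
o=status.get_obs();p=o["tcp_pos"];print(p,o["grip_width"]);held(f,p,.049,.022,.0125)
a,b,k=fit(P,(.667,.0218),.112,.125,.027);print(a.round(4),b.round(4).tolist(),k)
crop(f,[.666,.022,.14],"medcru",60,5)
```

```text
[0.66556128 0.02068835 0.19026095] 0.044572134979763
cloud [0.6626 0.0207] [[0.6418, -0.0095, 0.1551], [0.6841, 0.0456, 0.1845]] 450
model z 0.04 [335.6 153.1] [358.3 164.9]
model z 0.014 [335.2 164.4] [357.6 176.4]
model z 0 [339.8 172.9] [352.4 179.8]
[0.6676 0.0219] [[0.6414, -0.0046, 0.1124], [0.691, 0.045, 0.1232]] 273
crop origin 285 116 scale 5
```

View pics/medcru.png

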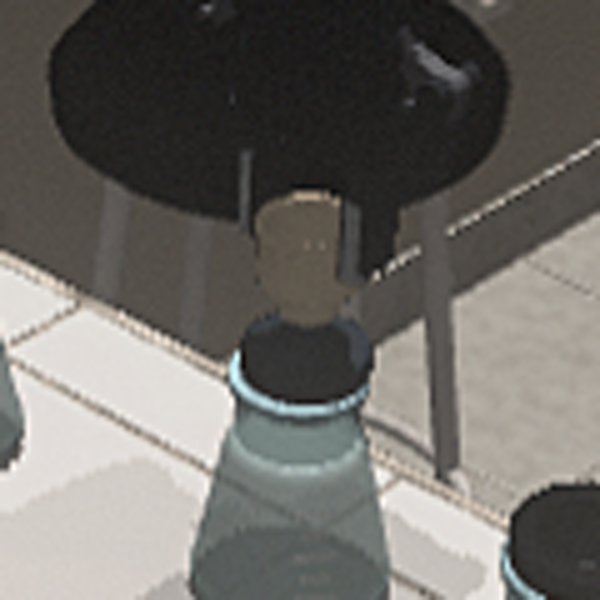

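The crucible hangs upright over the grey cone, crop (305,250) above (308,350). Lowering.

Call:
send_rows(steps=[{"dx":-0.15,"dy":0.1,"dz":0.5,"yaw":0.0,"gripper":0.38},{"dx":-0.15,"dy":0.1,"dz":1.3,"yaw":0.0,"gripper":0.38},{"dx":-0.15,"dy":0.1,"dz":2.0,"yaw":0.0,"gripper":0.38},{"dx":-0.15,"dy":0.1,"dz":2.6,"yaw":0.0,"gripper":0.38},{"dx":-0.15,"dy":0.1,"dz":2.9,"yaw":0.0,"gripper":0.38}])

```text
clock: 24.98
tcp_pos: [0.6673, 0.0222, 0.1602]
orientation: [-0.001, -3.141, 0.0]
contact_force: [0.4, 0.8, -0.9]
grip_width: 0.0441
gripper_force: 31.0
```

Call:
send_rows(steps=[{"dx":0.0,"dy":0.0,"dz":0.1,"yaw":0.0,"gripper":0.38},{"dx":0.0,"dy":0.0,"dz":0.2,"yaw":0.0,"gripper":0.38},{"dx":0.0,"dy":0.0,"dz":0.4,"yaw":0.0,"gripper":0.38},{"dx":0.0,"dy":0.0,"dz":0.4,"yaw":0.0,"gripper":0.38}])

```text
clock: 25.48
tcp_pos: [0.6678, 0.0221, 0.1573]
orientation: [0.002, 3.141, 0.0]
contact_force: [-1.3, 0.2, 1.9]
grip_width: 0.0443
gripper_force: 31.2
```

Call:
send_rows(steps=[{"dx":0.0,"dy":0.0,"dz":0.1,"yaw":0.0,"gripper":0.38},{"dx":0.0,"dy":0.0,"dz":0.1,"yaw":0.0,"gripper":0.85},{"dx":0.0,"dy":0.0,"dz":0.0,"yaw":0.0,"gripper":0.85},{"dx":0.0,"dy":0.0,"dz":0.0,"yaw":0.0,"gripper":0.85},{"dx":0.0,"dy":0.0,"dz":-2.0,"yaw":0.0,"gripper":0.85}])

```text
clock: 26.1
tcp_pos: [0.6663, 0.0223, 0.1758]
orientation: [-0.001, -3.138, 0.001]
contact_force: [0.5, 0.5, -0.3]
grip_width: 0.0727
gripper_force: 0.0
```

Call:
send_rows(steps=[{"dx":0.0,"dy":0.0,"dz":-4.0,"yaw":0.0,"gripper":0.95},{"dx":4.5,"dy":3.8,"dz":-4.0,"yaw":0.0,"gripper":0.95},{"dx":9.0,"dy":7.6,"dz":-4.0,"yaw":0.0,"gripper":0.95},{"dx":13.5,"dy":11.4,"dz":-4.0,"yaw":0.0,"gripper":0.95},{"dx":18.0,"dy":15.2,"dz":-4.0,"yaw":0.0,"gripper":0.95}])

```text
clock: 26.72
tcp_pos: [0.4867, 0.1756, 0.2183]
orientation: [0.002, 3.14, 0.002]
contact_force: [0.8, 1.5, -0.2]
grip_width: 0.081
gripper_force: 0.0
```

Call:
send_rows(steps=[{"dx":4.4,"dy":3.8,"dz":2.0,"yaw":0.0,"gripper":0.95},{"dx":4.4,"dy":3.8,"dz":6.0,"yaw":0.0,"gripper":0.95},{"dx":4.4,"dy":3.8,"dz":10.5,"yaw":0.0,"gripper":0.95},{"dx":4.4,"dy":3.8,"dz":10.5,"yaw":0.0,"gripper":0.95}])

```text
clock: 27.22
tcp_pos: [0.4423, 0.2116, 0.1107]
orientation: [-0.002, -3.138, 0.004]
contact_force: [-0.6, -0.5, 0.5]
grip_width: 0.0811
gripper_force: 0.0
```

Run:
```python
from h import *
from bench import status
f=snap("scene","s11");P=cloud(f)
o=status.get_obs();print(o["tcp_pos"],o["grip_width"])
for n,c,z0,z1,r in(("cru_m",(.667,.022),.13,.17,.023),("cone_m",(.667,.022),.112,.122,.027),("cl",(.444,.212),.02,.043,.028),("fl",(.635,-.1455),.124,.15,.032)):
    a,b,k=fit(P,c,z0,z1,r);print(n,a.round(4),b.round(4).tolist(),k)
a=f["color"][130:250,285:405];b=f["color"][150:270,140:260]
cv2.imwrite("pics/m3.png",cv2.resize(np.hstack([a,b])[:,:,::-1],None,fx=3.2,fy=3.2,interpolation=cv2.INTER_CUBIC))
```

```text
[0.44374598 0.2120469  0.11230929] 0.0809882077458587
cru_m [0.6672 0.0208] [[0.6451, -0.0017, 0.1306], [0.6884, 0.041, 0.1473]] 307
cone_m [0.6653 0.021 ] [[0.642, -0.0049, 0.1122], [0.6838, 0.0413, 0.1218]] 161
cl [0.4431 0.2124] [[0.4178, 0.1862, 0.0204], [0.4688, 0.2386, 0.0405]] 394
fl [ 0.6355 -0.1465] [[0.6051, -0.177, 0.1244], [0.6633, -0.1162, 0.1354]] 489
```

View pics/m3.png

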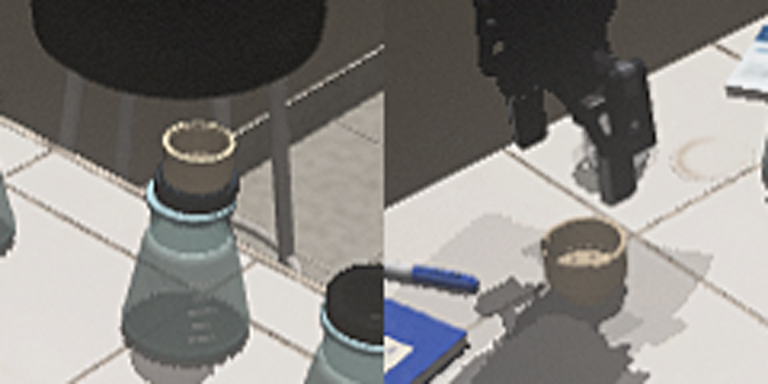

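Medium crucible is seated (left half, (200,150)); the gripper is centred above the large one.

Call:
send_rows(steps=[{"dx":0.0,"dy":0.0,"dz":3.0,"yaw":0.0,"gripper":0.95},{"dx":0.0,"dy":0.0,"dz":5.5,"yaw":0.0,"gripper":0.95},{"dx":0.0,"dy":0.0,"dz":6.5,"yaw":0.0,"gripper":0.95},{"dx":0.0,"dy":0.0,"dz":6.5,"yaw":0.0,"gripper":0.95}])

```text
clock: 27.78
tcp_pos: [0.4446, 0.2127, 0.0479]
orientation: [0.002, 3.141, 0.001]
contact_force: [-0.2, -0.7, -0.1]
grip_width: 0.081
gripper_force: 0.0
```

Call:
send_rows(steps=[{"dx":0.0,"dy":0.0,"dz":0.0,"yaw":0.0,"gripper":0.5},{"dx":0.0,"dy":0.0,"dz":0.0,"yaw":0.0,"gripper":0.5},{"dx":0.0,"dy":0.0,"dz":0.0,"yaw":0.0,"gripper":0.5},{"dx":0.0,"dy":0.0,"dz":0.0,"yaw":0.0,"gripper":0.5},{"dx":0.0,"dy":0.0,"dz":0.0,"yaw":0.0,"gripper":0.5}])

```text
clock: 28.4
tcp_pos: [0.4445, 0.2128, 0.0484]
orientation: [0.002, 3.14, 0.002]
contact_force: [-2.2, -0.2, 10.3]
grip_width: 0.0542
gripper_force: 29.5
```

Call:
send_rows(steps=[{"dx":0.0,"dy":0.0,"dz":-1.0,"yaw":0.0,"gripper":0.5},{"dx":0.0,"dy":0.0,"dz":-5.0,"yaw":0.0,"gripper":0.5},{"dx":0.0,"dy":0.0,"dz":-10.0,"yaw":0.0,"gripper":0.5},{"dx":0.0,"dy":0.0,"dz":-15.0,"yaw":0.0,"gripper":0.5},{"dx":-1.0,"dy":-3.0,"dz":-18.5,"yaw":0.0,"gripper":0.5}])

```text
clock: 29.02
tcp_pos: [0.4536, 0.1843, 0.2348]
orientation: [-0.005, 3.139, 0.004]
contact_force: [0.2, -0.7, -1.6]
grip_width: 0.0545
gripper_force: 32.3
```

Call:
send_rows(steps=[{"dx":-2.5,"dy":-5.0,"dz":0.0,"yaw":0.0,"gripper":0.5},{"dx":-5.0,"dy":-10.0,"dz":0.0,"yaw":0.0,"gripper":0.5},{"dx":-7.5,"dy":-15.0,"dz":0.0,"yaw":0.0,"gripper":0.5},{"dx":-10.0,"dy":-20.0,"dz":0.0,"yaw":0.0,"gripper":0.5},{"dx":-13.0,"dy":-25.0,"dz":0.0,"yaw":0.0,"gripper":0.5}])

```text
clock: 29.65
tcp_pos: [0.5837, -0.0692, 0.2326]
orientation: [0.001, 3.141, 0.001]
contact_force: [0.9, 1.1, -0.2]
grip_width: 0.0541
gripper_force: 32.3
```

Call:
send_rows(steps=[{"dx":-3.0,"dy":-4.0,"dz":0.0,"yaw":0.0,"gripper":0.5},{"dx":-5.2,"dy":-7.9,"dz":0.5,"yaw":0.0,"gripper":0.5},{"dx":-5.2,"dy":-7.9,"dz":1.5,"yaw":0.0,"gripper":0.5},{"dx":-5.2,"dy":-7.9,"dz":2.0,"yaw":0.0,"gripper":0.5},{"dx":-5.2,"dy":-7.9,"dz":2.0,"yaw":0.0,"gripper":0.5}])

```text
clock: 30.28
tcp_pos: [0.6348, -0.145, 0.2115]
orientation: [0.001, -3.14, -0.002]
contact_force: [0.2, 0.0, -0.9]
grip_width: 0.0544
gripper_force: 32.4
```

Run:
```python
from h import *
from bench import status
f=snap("scene","s12");P=cloud(f)
o=status.get_obs();p=o["tcp_pos"];print(p,o["grip_width"]);held(f,p,.0484,.027,.0165)
a,b,k=fit(P,(.635,-.1455),.124,.138,.032);print(a.round(4),b.round(4).tolist(),k)
crop(f,[.635,-.146,.15],"lacru",60,5)
```

```text
[ 0.63511152 -0.14512815  0.21194252] 0.054390633687925106
cloud [ 0.6333 -0.1457] [[0.6062, -0.1821, 0.1768], [0.6594, -0.1138, 0.2067]] 824
model z 0.04 [392.  180.8] [422.9 198.2]
model z 0.014 [390.8 192.9] [421.2 210.4]
model z 0 [396.  202.6] [414.4 213.4]
[ 0.6364 -0.1464] [[0.6051, -0.1766, 0.1245], [0.6631, -0.1169, 0.1351]] 470
crop origin 344 154 scale 5
```

View pics/lacru.png

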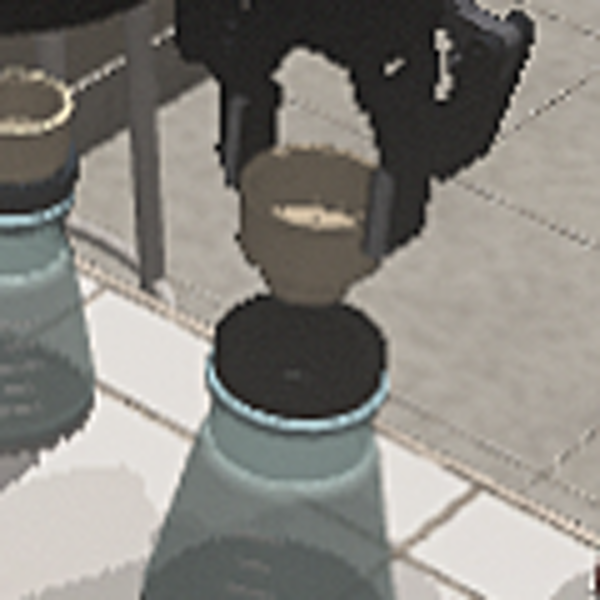

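The large crucible hangs upright over the large flask's black cone, crop (310,225) above (302,345). Lowering.

Call:
send_rows(steps=[{"dx":-0.1,"dy":-0.1,"dz":0.8,"yaw":0.0,"gripper":0.5},{"dx":-0.1,"dy":-0.1,"dz":1.8,"yaw":0.0,"gripper":0.5},{"dx":-0.1,"dy":-0.1,"dz":2.8,"yaw":0.0,"gripper":0.5},{"dx":-0.1,"dy":-0.1,"dz":3.5,"yaw":0.0,"gripper":0.5},{"dx":-0.1,"dy":-0.1,"dz":3.9,"yaw":0.0,"gripper":0.5}])

```text
clock: 30.95
tcp_pos: [0.6361, -0.1478, 0.1721]
orientation: [-0.002, -3.141, -0.0]
contact_force: [0.3, -0.2, -0.5]
grip_width: 0.0542
gripper_force: 32.3
```

Call:
send_rows(steps=[{"dx":0.0,"dy":0.0,"dz":0.1,"yaw":0.0,"gripper":0.5},{"dx":0.0,"dy":0.0,"dz":0.3,"yaw":0.0,"gripper":0.5},{"dx":0.0,"dy":0.0,"dz":0.5,"yaw":0.0,"gripper":0.5},{"dx":0.0,"dy":0.0,"dz":0.5,"yaw":0.0,"gripper":0.5}])

```text
clock: 31.45
tcp_pos: [0.6368, -0.1474, 0.1686]
orientation: [0.001, 3.141, 0.001]
contact_force: [-2.2, 2.6, 5.0]
grip_width: 0.0546
gripper_force: 32.8
```

Contact at the expected height. Release, rise and check everything.

Call:
send_rows(steps=[{"dx":0.0,"dy":0.1,"dz":0.0,"yaw":0.0,"gripper":0.5},{"dx":0.0,"dy":0.1,"dz":0.0,"yaw":0.0,"gripper":1.0},{"dx":0.0,"dy":0.1,"dz":0.0,"yaw":0.0,"gripper":1.0},{"dx":0.0,"dy":0.1,"dz":0.0,"yaw":0.0,"gripper":1.0},{"dx":0.0,"dy":0.1,"dz":-2.0,"yaw":0.0,"gripper":1.0}])

```text
clock: 32.08
tcp_pos: [0.6353, -0.1464, 0.1869]
orientation: [-0.002, -3.138, -0.001]
contact_force: [0.4, -0.3, -0.1]
grip_width: 0.0855
gripper_force: 0.0
```

Call:
send_rows(steps=[{"dx":0.0,"dy":0.0,"dz":-5.0,"yaw":0.0,"gripper":1.0},{"dx":5.0,"dy":0.0,"dz":-8.0,"yaw":0.0,"gripper":1.0},{"dx":10.0,"dy":0.0,"dz":-9.0,"yaw":0.0,"gripper":1.0},{"dx":15.0,"dy":0.0,"dz":-9.0,"yaw":0.0,"gripper":1.0},{"dx":15.0,"dy":0.0,"dz":-9.0,"yaw":0.0,"gripper":1.0}])

```text
clock: 32.7
tcp_pos: [0.4831, -0.1475, 0.279]
orientation: [0.006, 3.141, 0.004]
contact_force: [0.9, -0.1, 0.2]
grip_width: 0.0857
gripper_force: 0.0
```

Run:
```python
from h import *
from bench import status
f=snap("scene","s13");P=cloud(f);T=snap("top","t13");PT=cloud(T)
print(status.get_obs()["tcp_pos"])
for n,c,z0,z1,r in(("cru_l",(.635,-.146),.14,.18,.028),("fl",(.635,-.1455),.124,.134,.032),("cru_m",(.667,.022),.13,.17,.023),("cone_m",(.667,.022),.112,.122,.027),("cru_s",(.638,.204),.115,.15,.018),("cone_s",(.638,.204),.098,.109,.021),("beaker",(.5536,.3173),.05,.09,.026)):
  for P_ in(P,PT):
    try: a,b,k=fit(P_,c,z0,z1,r);print(n,a.round(4),b.round(4).tolist(),k)
    except Exception: print(n,"none")
cv2.imwrite("pics/end.png",f["color"][100:400,180:560,::-1].repeat(2,0).repeat(2,1)[:600,:760])
```

```text
[ 0.48690169 -0.14674801  0.27927154]
cru_l [ 0.6361 -0.1488] [[0.6088, -0.1751, 0.1407], [0.6613, -0.1235, 0.16]] 532
cru_l [ 0.6361 -0.1434] [[0.61, -0.1661, 0.1402], [0.6628, -0.1194, 0.1633]] 182
fl [ 0.632  -0.1457] [[0.6036, -0.1771, 0.1243], [0.6553, -0.1175, 0.1339]] 233
fl [ 0.636  -0.1392] [[0.6051, -0.162, 0.1258], [0.6628, -0.112, 0.1338]] 96
cru_m [0.6671 0.0206] [[0.6451, -0.002, 0.1303], [0.6889, 0.0412, 0.1472]] 277
cru_m [0.6678 0.0207] [[0.6463, -0.0002, 0.1304], [0.6896, 0.0416, 0.1519]] 144
cone_m [0.6648 0.0172] [[0.6404, -0.0049, 0.1127], [0.6876, 0.0384, 0.1219]] 148
cone_m [0.6633 0.0223] [[0.6421, -0.0026, 0.1126], [0.6817, 0.0472, 0.1216]] 88
cru_s [0.6365 0.2021] [[0.6196, 0.1848, 0.1157], [0.6532, 0.2183, 0.135]] 221
cru_s [0.6386 0.204 ] [[0.6214, 0.1871, 0.1155], [0.6554, 0.2203, 0.1396]] 134
cone_s [0.6365 0.2006] [[0.6175, 0.1819, 0.0983], [0.6531, 0.2205, 0.1086]] 105
cone_s [0.6356 0.2043] [[0.6185, 0.1829, 0.0982], [0.6505, 0.2252, 0.1088]] 60
beaker [0.5532 0.3186] [[0.5293, 0.2932, 0.0504], [0.5766, 0.3425, 0.0649]] 241
beaker [0.5542 0.3186] [[0.5293, 0.2935, 0.0516], [0.5789, 0.3442, 0.0694]] 124
```

View pics/end.png

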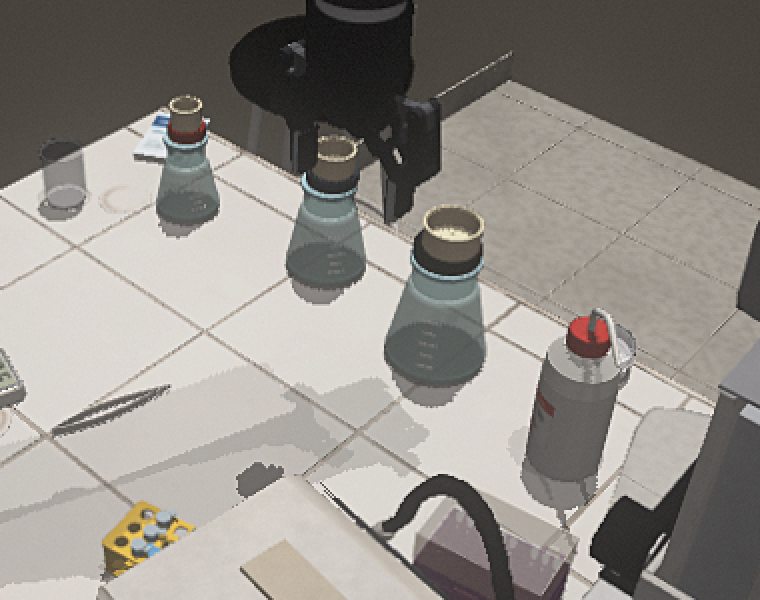

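All three stacks stand upright with rim tops at about 160, 148 and 135 mm, as specified. The stacks are at (452,250), (333,165) and (186,120), and the wash bottle and beaker are undisturbed.

Call:
send_rows(steps=[{"dx":0.0,"dy":0.0,"dz":0.0,"yaw":0.0,"gripper":1.0},{"dx":0.0,"dy":0.0,"dz":0.0,"yaw":0.0,"gripper":1.0},{"dx":0.0,"dy":0.0,"dz":0.0,"yaw":0.0,"gripper":1.0}])

```text
clock: 33.17
tcp_pos: [0.4868, -0.1467, 0.2776]
orientation: [-0.001, -3.141, 0.001]
contact_force: [0.2, -0.2, 0.1]
grip_width: 0.0854
gripper_force: 0.0
```

```bash
python3 -c "
from bench import workorder;print(workorder.hand_in())"
```

```text
the job is handed in; nothing more can be done
None
```

I handed the job in after about 33 s of robot time; no verdict came back. In the last camera check both cones were seated, all three crucibles stood upright in their matching flasks at the expected heights, and the wash bottle and beaker were undisturbed.

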